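Stand the drained sample bottle up in its deep pan

TASK

The steel sample bottle has been left sloping on the draining rest in the deep pan. Lift the steel plug off the round rubber pad and stand it, stem up, wholly on the square cork mat outside the pan; then take the bottle off the rest, tip it upright and leave it standing free, foot down, wholly on the rubber pad. Do not lift the bottle's foot out over the pan's rim, and leave the beaker, the wrench and the jar where they are.

Things in the scene. Friction and masses are not known exactly. Their poses are not given: they have to be found in the camera images.
- pan: Fixed open stainless pan, outside 278 (its x) x 318 (its y) x 150 mm high; walls and floor 4 mm thick, inside 270 x 310 mm; a 12 mm wide rolled rim stands out around the top at 150 mm. Origin: centre of the underside, on the bench. z up.
- rest: Fixed wire draining rest of 8 mm steel bar inside the pan, in its -x half: a level cross bar along the rest's x, its top 49 mm above the pan floor, between two upright prongs at x = -27 and +27 mm that reach 74 mm above the pan floor, each on a foot bar from y = -30 to +30 mm, 8 mm high. Origin: on the pan floor under the middle of the cross bar. z up.
- bottle: Loose closed steel bottle 210 mm long, about 0.4 kg: 42 mm diameter up to 180 mm from the foot, then a shoulder and a black cap 26 mm wide. Origin: centre of the flat foot; z runs from foot to cap; centre of mass 100 mm up. It starts sloping 25 degrees above level: foot edge on the pan floor near the -y wall, resting at 115 mm on the cross bar between the prongs, cap towards the pan's +y.
- pad: Fixed round black rubber pad, 90 mm in diameter, 4 mm thick, on the pan floor in its +x half. Origin: centre of the underside, 4 mm above the bench; its top is 4 mm higher. z up.
- plug: Loose steel plug, about 0.4 kg: a disc 64 mm in diameter and 12 mm thick with an upright round stem 22 mm in diameter on its middle, reaching 70 mm above the underside. Origin: centre of the underside; z along the stem. At the start it stands on the rubber pad.
- mat: Fixed square cork mat 140 x 140 mm, 4 mm thick, on the bench to the left or right of the pan. Origin: centre of the underside; z up, sides along its x and y.
- beaker: Bystander: loose open steel beaker, 72 mm across the rim, 90 mm high, on the bench on the other side of the pan from the mat. Origin: centre of the underside.
- wrench: Bystander: loose wrench 180 mm long lying on the bench beyond the pan. Origin: underside, near its middle.
- jar: Bystander: loose amber jar 60 mm in diameter, 85 mm high, standing on the bench beyond the pan to the left. Origin: centre of the underside.
Things that resemble listed ones, but are neither listed nor needed, are in the scene too. Of the things that look like the mat, the larger one is meant. Of the things that look like the bottle, the larger one is meant.

How it is judged:
On the way, in this order (a step that is already met when the one before it is completed fails the run):
1. the plug stands, stem up and let go, on the cork mat outside the pan (x of plug in the frame of mat between -0.04 and 0.04 m and y of plug in the frame of mat between -0.04 and 0.04 m and height (world z) of plug below 0.009 m and angle between plug's own z axis and vertical below 0.1 rad and linear speed of plug below 0.02 m/s and contact force between the fingers and plug below 0.1 N), for 0.2 s.
2. the bottle stands upright on the rubber pad (horizontal distance between bottle and pad below 0.026 m and z of bottle in the frame of pad below 0.008 m and angle between bottle's own z axis and vertical below 0.06 rad and linear speed of bottle below 0.02 m/s and angular speed of bottle below 0.5 rad/s), for 0.2 s.
At the end, for the whole second after the job is handed in: The bottle stands free on the rubber pad, upright within 0.06 rad, its foot centre within 26 mm of the pad's centre and its foot down on the pad; the plug stands stem up on the cork mat, its centre within 40 mm of the mat's centre along both of the mat's sides; both at rest and let go (all of step 1 and all of step 2 and contact force between the fingers and bottle below 0.1 N); the robot touches nothing.
It fails at once if the bottle's foot is lifted out over the pan's rim (foot centre more than 165 mm above the bench) (height (world z) of bottle above 0.165 m).
It fails at once if a bystander (beaker, wrench or jar) is moved by more than 30 mm (distance of any of beaker, wrench, jar from where it was at the start of the episode above 0.03 m).
It also fails if it takes over 67 s, if anything falls off the work surface, if the arm or the gripper's body presses on something with over 40 N, if the wrist force passes 120 N, or if a joint passes its speed limit or range.

ROBOT

A 6-joint arm with a two-finger parallel gripper is mounted at the origin on the work surface. World frame = base frame: x ahead of the robot, y to its left, z up, the work surface at z = 0. Lengths are in m, angles in rad, forces in N, time in s.
With the tool pointing down it reaches from about 0.375 to 0.925 m from the base axis. Payload 5.7 kg.
Tool frame: the origin (TCP) lies midway between the tips of the shut fingers; the grasp point (between the pads) lies 19 mm behind it; z points along the fingers, y is the line along which they close (so a half turn about z gives the same grasp; the last joint's range is limited). The gripper opens to 85 mm and grips with 20 to 120 N. Pads are 22 mm wide; open, the fingers measure 114 mm over their backs; the gripper's body (76 mm by 85 mm) begins 54 mm behind the grasp point. The pads swing forward as they close: fully open they stand 13 mm farther back than shut.
Start: joints at [1.007, 0.359, 1.51, -0, 1.272, -0.115], TCP at [0.26, 0.541, 0.197] pointing down, gripper open.
Joint ranges: [-2.97, 2.97], [-1.01, 2.36], [0.21, 2.38], [-0.96, 4.11], [0.2, 2.71], [-2.98, 2.98]. Speed limits (rad/s): [2.39, 2.39, 3.14, 3.14, 3.14, 3.14].

INTERFACE

Orientations are given as [roll, pitch, yaw] about the fixed x, y, z axes, in that order (R = Rz(yaw) Ry(pitch) Rx(roll)).
In Python, from workcell import * gives the robot as it stands. The module is installed in compiled form; this text tells all that it offers.
- The arm moves only by the tool jog_arm, never from a script. Its argument "increments" is text: rows parted by semicolons, each of 7 numbers parted by spaces: the shift along the tool's x, y, z in mm, then the turn, a rotation vector about the tool's x, y, z in rad, then the gripper command: -1 is fully open, 1 is shut, values between are in proportion. A call has 1 to 5 rows; each row shifts and turns the commanded pose from where the row before left it, along the tool's axes as they then stand; what a row does not reach is not made up. A row lasts 1/10 s, in which the tool goes at most 50 mm and 8.59 degrees, less where a joint would pass 70% of its speed; a pose out of reach is approached as far as the arm can. A call with a gripper value outside its range is refused whole. The fingers move at their own pace and stop on an object; "force" is the grip in N (left out, the last holds). Time passes only in rows, so rows that do not move let the fingers close. It gives the time, the measured TCP pose, the force, the opening and the grip force at its end, in the units of the state.
- state(): the state, without advancing time (a new reading comes with each control period).
- grab_frame(name): name is "side" or "top" or "wrist"; returns a dict with "image" (480x640x3 uint8, red, green, blue), "z_map" (480x640 float32, m along the optical axis (not along the pixel's ray), 0 where there is no reading), "K" (3x3 intrinsics, pixels), "dist" ([k1, k2, p1, p2, k3] as OpenCV has them; the pictures are not rectified), "R" (3x3) and "t" (3): a world point X has camera coordinates R X + t; the wrist camera has in their place "T_tool_cam" (4x4, takes a point from camera to tool coordinates, whose origin is the TCP and whose axes are the flange's). Camera axes: x right, y down, z forward; pixel columns grow to the right and rows downward; lengths in m; the calibration is good to about 2 mm. A picture is of the moment at which its call begins: read the wrist's pose just before it.
- job_done(): hands the job in; it is judged then, once.
Trained networks look in a picture, given as the dict that the camera call returned (one of the last four; its "shot" number tells which), for a name from the list of things; names that differ only in an ending like _2 or _b are one class to them, and where a whole thing is asked for, a point or a joint stands for the part that bears it (a point fixed in the world has none). Each returns a list of dicts, best first, with "confidence" (0 to 1); they miss things now and then, are a little off and sometimes report something else, mostly with a low value. They report only what shows in the picture. A call takes as long as a camera call. They do not tell look-alikes from the thing itself.
- search_frame(name, picture): "point" ([x, y, z] in m, in world coordinates, good to about 4 mm: the middle of the surface that is visible of it).
- outline_of(name, picture): "pixels" (480x640 bool, what is visible of it).
- place_of(name, picture): "point" ([x, y, z] in m, in world coordinates, good to about 4 mm: a listed point, or the origin of a listed thing).
The state is a dict: "t": time; "joint_pos": joint angles; "joint_velocities": joint speeds; "joint_torque": joint torques, N m; "ee_pos": TCP position; "eef_rot": TCP orientation; "ft_force": force on the tool from outside, world axes, zero at the start; "ft_torque": the same for the moment, N m; "width": finger opening in m; "grasp_force": force on a finger pad.
Only numpy, scipy, OpenCV 4.12 (cv2) and the standard library are available. Lean on these libraries where they do the work, as an engineer would, in place of code of your own. Each camera call takes 0.05 s, during which the arm holds its last target. There are 200 camera calls.

## Working session

There is one attempt and no reset: what is moved stays moved. The work goes in short steps, Python scripts to look and compute and a tool call to move; the robot and the scene stay as the last step left them, time stands still between calls to the robot, and variables do not carry over. Pictures are saved under pics/ and viewed, at most 10 in all, crops included, and the job is handed in when it is done.

Besides the shell and the picture viewer there is one more tool, called after "Emit:" by a JSON object that holds its "method" and its "body", one argument or row to a line. jog_arm: Moves the arm, as the interface text tells. Its arguments: {"type":"object","properties":{"increments":{"type":"string"},"force":{"type":"number"}},"required":["increments"]}

```bash
mkdir -p pics
python3 - <<'E'
from workcell import *
import cv2,numpy as np
s=state();print(s['t'],s['ee_pos'],s['eef_rot'])
f=grab_frame("top");g=grab_frame("side")
im=np.hstack([cv2.resize(x["image"],(400,300)) for x in (f,g)])
cv2.imwrite("pics/a.png",f["image"][:,:,::-1]);cv2.imwrite("pics/b.png",g["image"][:,:,::-1])
for n in "pan rest bottle pad plug mat beaker wrench jar".split():
  for nm,p in(("top",f),("side",g)):
    print(n,nm,[(np.round(d["point"],3).tolist(),round(d["confidence"],2)) for d in place_of(n,p)[:3]])
E
```

```text
0.0 [0.25992968 0.53993378 0.19572233] [-3.13969367e+00 -2.11953320e-04  2.69276888e+00]
pan top [([0.522, 0.027, 0.001], 0.85), ([0.588, 0.035, 0.002], 0.44)]
pan side [([0.525, 0.03, 0.004], 0.71), ([0.586, 0.043, 0.009], 0.69)]
rest top [([0.469, 0.011, 0.003], 0.69)]
rest side [([0.472, 0.012, 0.003], 0.63)]
bottle top [([0.265, -0.227, 0.016], 0.87), ([0.476, -0.11, 0.022], 0.57)]
bottle side [([0.475, -0.102, 0.023], 0.91), ([0.27, -0.225, 0.015], 0.7)]
pad top [([0.586, 0.036, 0.003], 0.98), ([0.586, 0.039, 0.009], 0.74)]
pad side [([0.591, 0.034, -0.002], 0.83)]
plug top [([0.583, 0.042, 0.008], 0.92)]
plug side [([0.586, 0.042, 0.008], 0.69)]
mat top [([0.472, -0.531, -0.001], 0.93), ([0.523, -0.348, -0.001], 0.7)]
mat side [([0.518, -0.349, -0.004], 0.79), ([0.473, -0.527, 0.0], 0.75), ([0.52, 0.03, 0.0], 0.33)]
beaker top [([0.524, 0.339, 0.0], 0.93)]
beaker side [([0.527, 0.342, -0.002], 0.67)]
wrench top [([0.804, -0.008, -0.002], 0.62)]
wrench side [([0.803, -0.012, 0.002], 0.96)]
jar top [([0.715, 0.306, 0.002], 0.57)]
jar side [([0.715, 0.311, -0.0], 0.89), ([0.526, 0.026, 0.002], 0.75)]
```

View pics/a.png

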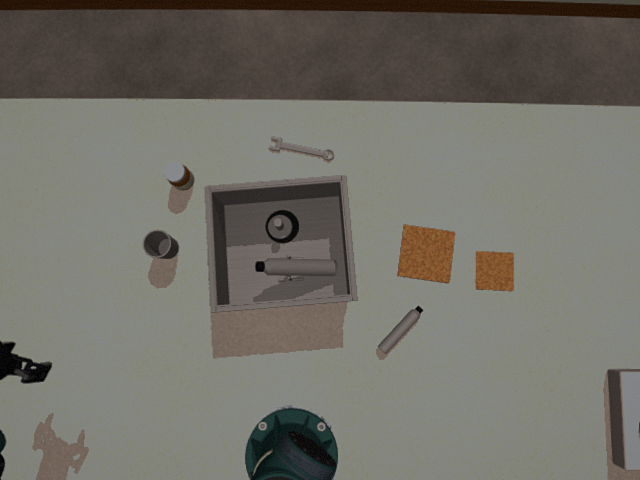

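View pics/b.png

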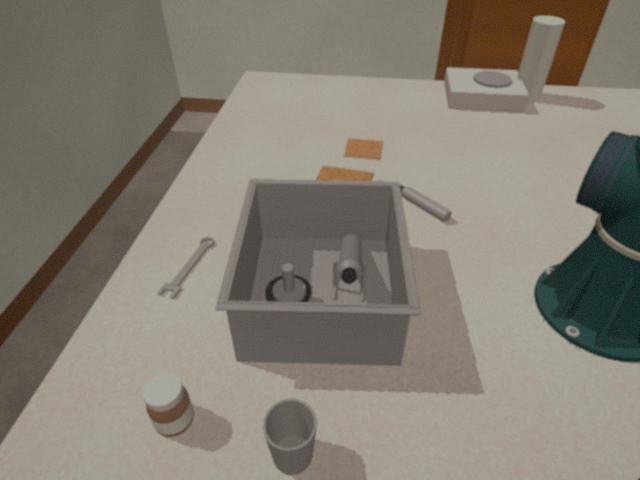

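The top view shows the pan centred near (280,245) and the plug on the pad at (280,225). The bottle lies from foot (335,268) to cap (260,267). The larger mat is at (427,254), and the decoys are the small mat (495,271) and the small bottle (400,330). The side view agrees. I'll move above the plug.

Emit:
{"method": "jog_arm", "body": {
  "increments": "0 0 0 0 0 -0.15 -1; 0 0 0 0 0 -0.15 -1; 0 0 0 0 0 -0.149 -1; -25 -38 0 0 0 0 -1; -25 -38 0 0 0 0 -1",
  "force": 60
}}

```text
t: 1.5
ee_pos: [0.3104, 0.4645, 0.1965]
eef_rot: [3.141, 0.0, -3.138]
ft_force: [0.3, -0.4, 0.8]
width: 0.0856
grasp_force: 0.0
```

Emit:
{"method": "jog_arm", "body": {
  "increments": "-25 -38 0 0 0 0 -1; -25 -38 0 0 0 0 -1; -25 -38 0 0 0 0 -1; -25 -38 0 0 0 0 -1; -25 -38 0 0 0 0 -1"
}}

```text
t: 2.0
ee_pos: [0.4362, 0.273, 0.1968]
eef_rot: [3.141, 0.0, -3.141]
ft_force: [-0.0, 0.9, 0.0]
width: 0.0855
grasp_force: 0.0
```

Emit:
{"method": "jog_arm", "body": {
  "increments": "-25 -38 0 0 0 0 -1; -25 -38 0 0 0 0 -1; -25 -38 0 0 0 0 -1; -25 -38 0 0 0 0 -1; 0 0 0 0 0 0 -1"
}}

```text
t: 2.5
ee_pos: [0.5391, 0.1181, 0.1969]
eef_rot: [-3.14, 0.003, 3.137]
ft_force: [0.4, 0.5, 0.1]
width: 0.0853
grasp_force: 0.0
```

Emit:
{"method": "jog_arm", "body": {
  "increments": "-23 -38 0 0 0 0 -1; -23 -38 0 0 0 0 -1; 0 0 0 0 0 0 -1"
}}

```text
t: 2.8
ee_pos: [0.5844, 0.0429, 0.1968]
eef_rot: [-3.14, 0.003, 3.138]
ft_force: [-0.3, 0.5, 0.2]
width: 0.0854
grasp_force: 0.0
```

```bash
cat > h.py <<'E'
from workcell import *
import cv2,numpy as np
from scipy.spatial.transform import Rotation as Ro
def look(cam,names,pic=None,n=2):
    s=state();f=grab_frame(cam)
    if pic: cv2.imwrite("pics/"+pic,f["image"][:,:,::-1])
    print(s['t'],np.round(s['ee_pos'],4),np.round(s['eef_rot'],3),np.round(s['joint_pos'],3))
    for k in names: print(k,[(np.round(d["point"],4).tolist(),round(d["confidence"],2)) for d in place_of(k,f)[:n]])
    if cam=="wrist":
        T=np.eye(4);T[:3,:3]=Ro.from_euler('xyz',s['eef_rot']).as_matrix();T[:3,3]=s['ee_pos'];C=T@f["T_tool_cam"]
    else:
        C=np.eye(4);C[:3,:3]=f["R"].T;C[:3,3]=-f["R"].T@f["t"]
    return f,C
def cloud(f,C,mask=None):
    z=f["z_map"];m=(z>0) if mask is None else mask&(z>0)
    v,u=np.nonzero(m);p=cv2.undistortPoints(np.stack([u,v],1).astype(float)[:,None],f["K"],f["dist"])[:,0]
    Z=z[v,u];P=np.c_[p*Z[:,None],Z];return P@C[:3,:3].T+C[:3,3]
E
python3 - <<'E'
from h import *
f,C=look("wrist",["plug","pad","bottle","rest","pan"],"c.png")
P=cloud(f,C)
q=P[(np.abs(P[:,2]-.078)<.006)&(np.hypot(P[:,0]-.585,P[:,1]-.042)<.03)];print("stem",len(q),q.mean(0) if len(q) else 0)
E
```

```text
2.8 [0.5844 0.0429 0.1968] [-3.140e+00  3.000e-03  3.138e+00] [-0.043  0.337  1.544 -0.002  1.258 -1.61 ]
plug [([0.5847, 0.039, 0.0079], 0.57)]
pad []
bottle [([0.4759, -0.1033, 0.0191], 0.85)]
rest []
pan [([0.5281, 0.0289, 0.0006], 0.77)]
stem 476 [0.58407952 0.0435482  0.07701688]
```

Emit:
{"method": "jog_arm", "body": {
  "increments": "0 0 40 0 0 0 -1; 0 0 40 0 0 0 -1; 0 0 40 0 0 0 -1; 0 0 38 0 0 0 -1; 0 0 0 0 0 0 -1"
}}

```text
t: 3.6
ee_pos: [0.5762, 0.0478, 0.0342]
eef_rot: [3.141, -0.01, -3.14]
ft_force: [-1.4, 0.0, 0.8]
width: 0.0854
grasp_force: 0.0
```

Emit:
{"method": "jog_arm", "body": {
  "increments": "0 0 0 0 0 0 1; 0 0 0 0 0 0 1; 0 0 0 0 0 0 1; 0 0 0 0 0 0 1; 0 0 0 0 0 0 1"
}}

```text
t: 4.1
ee_pos: [0.583, 0.0458, 0.0404]
eef_rot: [-3.14, 0.003, -3.141]
ft_force: [-0.0, -1.9, 6.2]
width: 0.0179
grasp_force: 58.5
```

Emit:
{"method": "jog_arm", "body": {
  "increments": "0 0 0 0 0 0 1; 0 0 0 0 0 0 1; 0 0 0 0 0 0 1; 0 0 -10 0 0 0 1; 0 0 -10 0 0 0 1"
}}

```text
t: 4.6
ee_pos: [0.5804, 0.0467, 0.0588]
eef_rot: [3.141, -0.002, 3.142]
ft_force: [0.0, 0.0, -4.5]
width: 0.0172
grasp_force: 58.6
```

Emit:
{"method": "jog_arm", "body": {
  "increments": "0 0 -35 0 0 0 1; 0 0 -40 0 0 0 1; 0 0 -40 0 0 0 1; 0 0 -40 0 0 0 1; 0 0 0 0 0 0 1"
}}

```text
t: 5.1
ee_pos: [0.5853, 0.0467, 0.2203]
eef_rot: [-3.141, 0.011, -3.141]
ft_force: [1.5, -0.2, -4.3]
width: 0.0177
grasp_force: 59.2
```

Run:
```python
from h import *
f,C=look("side",["plug","mat"])
f,C=look("top",["plug","mat"])
P=cloud(f,C)
o=outline_of("mat",f)
for d in o[:2]:
    v,u=np.nonzero(d["pixels"]);Q=cloud(f,C,d["pixels"]);print(len(Q),Q.mean(0),cv2.minAreaRect((Q[:,:2]*1000).astype(np.float32)),d["confidence"])
```

```text
5.1 [0.5853 0.0467 0.2203] [-3.141  0.011 -3.141] [-0.038  0.313  1.518  0.     1.299 -1.609]
plug [([0.5893, 0.0411, 0.1901], 0.78)]
mat [([0.4746, -0.5321, 0.0011], 0.94), ([0.517, -0.3515, -0.0016], 0.79)]
5.25 [0.5801 0.0468 0.2128] [ 3.141e+00 -2.000e-03 -3.141e+00] [-0.038  0.32   1.527  0.     1.296 -1.609]
plug [([0.5801, 0.0425, 0.1791], 0.52)]
mat [([0.523, -0.3493, -0.0024], 0.97), ([0.4735, -0.5312, -0.0007], 0.8)]
1381 [ 0.47349201 -0.53175097  0.00297597] ((474.3478698730469, -532.1085815429688), (102.81504821777344, 102.18226623535156), 88.03947448730469) 0.68
2708 [ 0.51743962 -0.34812629  0.00405911] ((518.0042724609375, -348.8755798339844), (143.2228546142578, 141.0915985107422), 81.65408325195312) 0.59
```

Emit:
{"method": "jog_arm", "body": {
  "increments": "5 -33 0 0 0 0 1; 5 -33 0 0 0 0 1; 5 -33 0 0 0 0 1; 5 -33 0 0 0 0 1; 5 -33 0 0 0 0 1"
}}

```text
t: 5.95
ee_pos: [0.5554, -0.1193, 0.2123]
eef_rot: [3.141, -0.002, -3.141]
ft_force: [-0.1, -0.1, -5.4]
width: 0.0173
grasp_force: 59.3
```

Emit:
{"method": "jog_arm", "body": {
  "increments": "5 -33 0 0 0 0 1; 5 -33 0 0 0 0 1; 5 -33 0 0 0 0 1; 5 -33 0 0 0 0 1; 5 -33 0 0 0 0 1"
}}

```text
t: 6.45
ee_pos: [0.5305, -0.2843, 0.2122]
eef_rot: [3.14, -0.002, -3.142]
ft_force: [0.2, 0.3, -5.5]
width: 0.0173
grasp_force: 59.3
```

Emit:
{"method": "jog_arm", "body": {
  "increments": "5 -33 0 0 0 0 1; 5 -33 0 0 0 0 1; 0 0 0 0 0 0 1; 0 0 0 0 0 0 1"
}}

```text
t: 6.85
ee_pos: [0.5207, -0.3495, 0.212]
eef_rot: [3.139, -0.002, 3.14]
ft_force: [-0.1, 0.7, -6.1]
width: 0.0171
grasp_force: 59.2
```

Emit:
{"method": "jog_arm", "body": {
  "increments": "0 0 40 0 0 0 1; 0 0 40 0 0 0 1; 0 0 40 0 0 0 1; 0 0 30 0 0 0 1; 0 0 14 0 0 0 1"
}}

```text
t: 7.35
ee_pos: [0.5194, -0.3461, 0.046]
eef_rot: [3.137, -0.005, -3.14]
ft_force: [-0.0, 0.7, -4.6]
width: 0.0178
grasp_force: 59.3
```

Emit:
{"method": "jog_arm", "body": {
  "increments": "0 0 4 0 0 0 1; 0 0 3 0 0 0 1; 0 0 0 0 0 0 1; 0 0 0 0 0 0 1"
}}

```text
t: 7.75
ee_pos: [0.5226, -0.3502, 0.0442]
eef_rot: [-3.14, 0.002, -3.141]
ft_force: [-0.2, 0.7, -4.7]
width: 0.0175
grasp_force: 59.3
```

Emit:
{"method": "jog_arm", "body": {
  "increments": "0 0 3 0 0 0 1; 0 0 0 0 0 0 1; 0 0 2 0 0 0 1; 0 0 0 0 0 0 1"
}}

```text
t: 8.15
ee_pos: [0.5213, -0.3493, 0.0375]
eef_rot: [3.141, -0.0, -3.141]
ft_force: [0.2, -0.0, -3.6]
width: 0.0176
grasp_force: 59.3
```

Run:
```python
from h import *
f,C=look("top",["plug"]);print(state()['ft_force'])
f,C=look("side",["plug"])
```

```text
8.15 [ 0.5213 -0.3493  0.0375] [ 3.141 -0.    -3.141] [-0.7    0.568  1.601 -0.     0.973 -2.271]
plug [([0.5242, -0.3565, 0.0067], 0.61)]
[-0.2074097  -0.47979312 -3.95688042]
8.25 [ 0.5214 -0.3494  0.0375] [ 3.142 -0.    -3.141] [-0.7    0.568  1.601 -0.     0.973 -2.271]
plug [([0.5263, -0.3521, 0.0067], 0.59)]
```

Emit:
{"method": "jog_arm", "body": {
  "increments": "0 0 2 0 0 0 1; 0 0 0 0 0 0 1; 0 0 1 0 0 0 1; 0 0 0 0 0 0 1"
}}

```text
t: 8.75
ee_pos: [0.5226, -0.351, 0.0362]
eef_rot: [-3.139, 0.002, -3.141]
ft_force: [-1.4, -1.9, 7.3]
width: 0.0174
grasp_force: 61.6
```

Emit:
{"method": "jog_arm", "body": {
  "increments": "0 0 0 0 0 0 -1; 0 0 0 0 0 0 -1; 0 0 0 0 0 0 -1; 0 0 0 0 0 0 -1; 0 0 0 0 0 0 -1"
}}

```text
t: 9.25
ee_pos: [0.5214, -0.3492, 0.0345]
eef_rot: [3.141, -0.0, -3.141]
ft_force: [0.4, -0.2, -0.0]
width: 0.0854
grasp_force: 0.0
```

Emit:
{"method": "jog_arm", "body": {
  "increments": "0 0 -20 0 0 0 -1; 0 0 -40 0 0 0 -1; 0 0 -40 0 0 0 -1; 0 0 -40 0 0 0 -1; 0 0 -40 0 0 0 -1"
}}

```text
t: 9.75
ee_pos: [0.5213, -0.3491, 0.2161]
eef_rot: [3.141, -0.0, -3.141]
ft_force: [-0.1, 0.6, -0.3]
width: 0.0856
grasp_force: 0.0
```

Run:
```python
from h import *
f,C=look("top",["plug","pad","pan","rest"],"d.png")
g,D=look("side",["plug","pad"])
for f,C in((f,C),(g,D)):
  P=cloud(f,C)
  q=P[(np.hypot(P[:,0]-.522,P[:,1]+.35)<.05)&(P[:,2]>.062)&(P[:,2]<.085)];print("stem top",len(q),q.mean(0) if len(q) else 0)
  for d in outline_of("bottle",f):
    Q=cloud(f,C,d["pixels"]);
    if abs(np.median(Q[:,0])-.47)>.06: continue
    Q=Q[(Q[:,2]>.02)&(np.abs(Q[:,0]-.47)<.05)]
    for y in np.arange(-.12,.12,.02):
      r=Q[np.abs(Q[:,1]-y)<.01]
      if len(r)>5: print(round(y,2),len(r),np.round([r[:,0].min(),r[:,0].max(),np.percentile(r[:,2],95)],4))
```

```text
9.75 [ 0.5213 -0.3491  0.2161] [ 3.141 -0.    -3.141] [-0.7    0.382  1.423 -0.     1.336 -2.271]
plug [([0.5253, -0.3533, 0.0056], 0.59)]
pad [([0.5872, 0.036, 0.0002], 0.64)]
pan [([0.5262, 0.029, 0.0027], 0.77)]
rest [([0.47, 0.0072, 0.0038], 0.48), ([0.8047, -0.0114, -0.0048], 0.29)]
10.0 [ 0.5212 -0.349   0.2142] [ 3.141 -0.    -3.141] [-0.7    0.384  1.426 -0.     1.333 -2.271]
plug [([0.5227, -0.3542, 0.004], 0.89)]
pad [([0.5914, 0.0364, 0.0001], 0.57)]
stem top 0 0
-0.1 103 [0.4553 0.4939 0.0506]
-0.08 128 [0.4544 0.4956 0.059 ]
-0.06 135 [0.4534 0.4955 0.0687]
-0.04 137 [0.4525 0.4938 0.0791]
-0.02 145 [0.4515 0.4924 0.088 ]
0.0 133 [0.4516 0.4915 0.0977]
0.02 138 [0.4522 0.4916 0.1081]
0.04 131 [0.4528 0.4918 0.1162]
0.06 116 [0.4525 0.487  0.1186]
0.08 72 [0.4568 0.4788 0.124 ]
0.1 6 [0.4624 0.474  0.1096]
stem top 64 [ 0.52362296 -0.34961001  0.07155344]
-0.1 34 [0.4576 0.4969 0.0492]
-0.08 57 [0.4568 0.496  0.0596]
-0.06 59 [0.4558 0.4945 0.0686]
-0.04 62 [0.4551 0.495  0.0774]
-0.02 68 [0.4544 0.4935 0.0865]
0.0 73 [0.4535 0.4934 0.097 ]
0.02 83 [0.4527 0.4925 0.1061]
0.04 84 [0.4519 0.4918 0.1158]
0.06 249 [0.4506 0.4914 0.1175]
0.08 178 [0.4581 0.485  0.1225]
0.1 28 [0.4627 0.4781 0.1107]
```

The plug stands on the mat at about (0.523, −0.350). Next I turn and go above the bottle.

Emit:
{"method": "jog_arm", "body": {
  "increments": "0 0 0 0 0 0.14 -1; 0 0 0 0 0 0.14 -1; 0 0 0 0 0 0.14 -1; 0 0 0 0 0 0.14 -1; 0 0 0 0 0 0.14 -1"
}}

```text
t: 10.75
ee_pos: [0.5212, -0.3491, 0.2136]
eef_rot: [-3.141, -0.002, 2.436]
ft_force: [-0.3, 0.3, -0.1]
width: 0.0855
grasp_force: 0.0
```

Emit:
{"method": "jog_arm", "body": {
  "increments": "0 0 0 0 0 0.14 -1; 0 0 0 0 0 0.14 -1; 0 0 0 0 0 0.14 -1; 0 0 0 0 0 0.14 -1; 0 0 0 0 0 0.14 -1"
}}

```text
t: 11.25
ee_pos: [0.5212, -0.3491, 0.2137]
eef_rot: [-3.14, -0.001, 1.736]
ft_force: [-0.2, -0.5, 1.3]
width: 0.0853
grasp_force: 0.0
```

Emit:
{"method": "jog_arm", "body": {
  "increments": "0 0 0 0 0 0.135 -1; 35 -3 0 0 0 0 -1; 35 -3 0 0 0 0 -1; 35 -3 0 0 0 0 -1; 35 -3 0 0 0 0 -1"
}}

```text
t: 11.75
ee_pos: [0.5038, -0.2085, 0.2138]
eef_rot: [-3.14, -0.001, 1.606]
ft_force: [0.2, -0.3, 0.1]
width: 0.0855
grasp_force: 0.0
```

Emit:
{"method": "jog_arm", "body": {
  "increments": "35 -3 0 0 0 0 -1; 35 -3 0 0 0 0 -1; 35 -3 0 0 0 0 -1; 35 -3 0 0 0 0 -1; 35 -3 0 0 0 0 -1"
}}

```text
t: 12.25
ee_pos: [0.4824, -0.0342, 0.214]
eef_rot: [-3.14, -0.0, 1.607]
ft_force: [1.1, -0.1, 0.7]
width: 0.0856
grasp_force: 0.0
```

Emit:
{"method": "jog_arm", "body": {
  "increments": "35 -3 0 0 0 0 -1; 35 -3 0 0 0 0 -1; 0 0 0 0 0 0 -1; 0 0 0 0 0 0 -1"
}}

```text
t: 12.65
ee_pos: [0.4743, 0.0346, 0.2142]
eef_rot: [-3.141, 0.0, 1.609]
ft_force: [0.4, -0.5, 0.7]
width: 0.0853
grasp_force: 0.0
```

Run:
```python
from h import *
f,C=look("wrist",["bottle"],"e.png")
P=cloud(f,C);P=P[(P[:,0]>.43)&(P[:,0]<.52)&(P[:,2]>.04)]
for y in (-.04,-.02,0.02,.03,.04,.05,.06,.08):
  r=P[np.abs(P[:,1]-y)<.004]
  if len(r): t=np.percentile(r[:,2],98);q=r[r[:,2]>t-.015];print(y,len(r),np.round([q[:,0].min(),q[:,0].max(),t],4))
```

```text
12.65 [0.4743 0.0346 0.2142] [-3.141  0.     1.609] [-7.200e-02  1.610e-01  1.744e+00 -1.000e-03  1.238e+00 -1.100e-01]
bottle [([0.4765, -0.101, 0.02], 0.85)]
-0.04 223 [0.4562 0.494  0.0748]
-0.02 257 [0.4554 0.4935 0.0841]
0.02 544 [0.4301 0.4335 0.2864]
0.03 1728 [0.43   0.5199 0.3287]
0.04 2929 [0.43   0.5191 0.3296]
0.05 19713 [0.4354 0.5145 0.3434]
0.06 1001 [0.4575 0.4982 0.3474]
0.08 325 [0.4583 0.4829 0.1226]
```

Emit:
{"method": "jog_arm", "body": {
  "increments": "0 -2 40 0 0 0 -1; 0 0 40 0 0 0 -1; 0 0 40 0 0 0 -1; 0 0 28 0 0 0 -1; 0 0 0 0 0 0 -1",
  "force": 110
}}

```text
t: 13.25
ee_pos: [0.4695, 0.033, 0.0634]
eef_rot: [-3.134, -0.001, 1.605]
ft_force: [-0.2, 0.7, 0.3]
width: 0.0851
grasp_force: 0.0
```

Emit:
{"method": "jog_arm", "body": {
  "increments": "0 0 0 0 0 0 1; 0 0 0 0 0 0 1; 0 0 0 0 0 0 1; 0 0 0 0 0 0 1; 0 0 0 0 0 0 1"
}}

```text
t: 13.75
ee_pos: [0.4738, 0.0341, 0.0678]
eef_rot: [3.139, 0.0, 1.607]
ft_force: [-0.7, 0.1, 2.6]
width: 0.0122
grasp_force: 1.8
```

Emit:
{"method": "jog_arm", "body": {
  "increments": "0 0 0 0 0 0 1; 0 0 0 0 0 0 1; 0 0 -5 0 0 0 1; 0 0 -10 0 0 0 1; 0 0 -15 0 0 0 1"
}}

```text
t: 14.25
ee_pos: [0.4716, 0.0342, 0.0967]
eef_rot: [-3.139, -0.0, 1.607]
ft_force: [-0.6, -0.4, -0.1]
width: -0.0004
grasp_force: 0.0
```

Run:
```python
from h import *
f,C=look("side",["bottle"],"f.png")
```

```text
14.25 [0.4716 0.0342 0.0967] [-3.139 -0.     1.607] [-0.074  0.305  1.893 -0.     0.946 -0.11 ]
bottle [([0.4747, -0.1053, 0.0232], 0.79), ([0.8041, -0.013, -0.0011], 0.65)]
```

View pics/f.png

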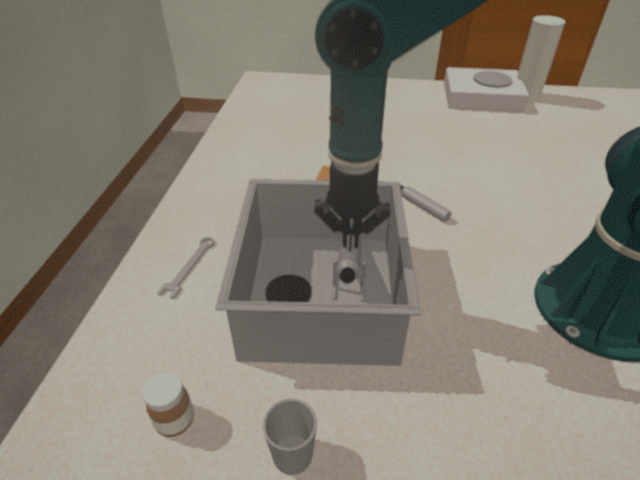

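The side view shows the gripper shut just above the bottle's cap end, with the fingers at (350,240) and the cap at (347,275). The bottle is still on the rest, so the grasp missed. I'll open, raise and measure again.

Emit:
{"method": "jog_arm", "body": {
  "increments": "0 0 -40 0 0 0 -1; 0 0 -40 0 0 0 -1; 0 0 -20 0 0 0 -1; -40 0 0 0 0 0 -1; -40 0 0 0 0 0 -1"
}}

```text
t: 14.85
ee_pos: [0.4761, -0.046, 0.1975]
eef_rot: [3.14, 0.001, 1.61]
ft_force: [0.4, -0.4, -1.6]
width: 0.0721
grasp_force: 0.0
```

Run:
```python
from h import *
f,C=look("wrist",["bottle"],"g.png")
g,D=look("side",["bottle"])
for k,(f,C) in enumerate(((f,C),(g,D))):
  P=cloud(f,C);P=P[(P[:,0]>.44)&(P[:,0]<.51)&(P[:,2]>.03)&(P[:,2]<.14)]
  for y in np.arange(-.12,.12,.02):
    r=P[np.abs(P[:,1]-y)<.004]
    if len(r)>5: t=np.percentile(r[:,2],98);q=r[r[:,2]>t-.015];print(round(y,2),len(r),np.round([q[:,0].min(),q[:,0].max(),t],4))
```

```text
14.85 [ 0.4761 -0.046   0.1975] [3.14e+00 1.00e-03 1.61e+00] [-0.241  0.181  1.764  0.     1.195 -0.28 ]
bottle [([0.4773, -0.1043, 0.018], 0.81), ([0.2689, -0.2302, 0.0131], 0.77)]
14.95 [ 0.4762 -0.0496  0.1968] [3.141e+00 2.000e-03 1.604e+00] [-0.246  0.182  1.763 -0.002  1.194 -0.279]
bottle [([0.2707, -0.2237, 0.0145], 0.86), ([0.4755, -0.1069, 0.0236], 0.64)]
-0.1 230 [0.4584 0.4967 0.0475]
-0.08 271 [0.4585 0.4963 0.057 ]
-0.06 302 [0.4576 0.4958 0.0663]
-0.04 347 [0.4577 0.4958 0.0752]
-0.02 404 [0.4569 0.4952 0.0848]
0.0 476 [0.4561 0.495  0.0939]
0.02 595 [0.4563 0.4948 0.1029]
0.04 643 [0.4558 0.4943 0.1127]
0.06 620 [0.4548 0.4948 0.1141]
0.08 458 [0.4618 0.4869 0.12  ]
-0.1 22 [0.4602 0.4957 0.0489]
-0.08 24 [0.4591 0.4944 0.0581]
-0.06 25 [0.4584 0.4944 0.0673]
-0.04 23 [0.4574 0.4931 0.0759]
-0.02 26 [0.4565 0.4933 0.0851]
0.0 31 [0.4576 0.4948 0.0953]
0.02 91 [0.4566 0.4935 0.1041]
0.04 33 [0.4557 0.4935 0.1137]
0.06 127 [0.4547 0.4934 0.115 ]
0.08 78 [0.462  0.4861 0.1209]
```

View pics/g.png

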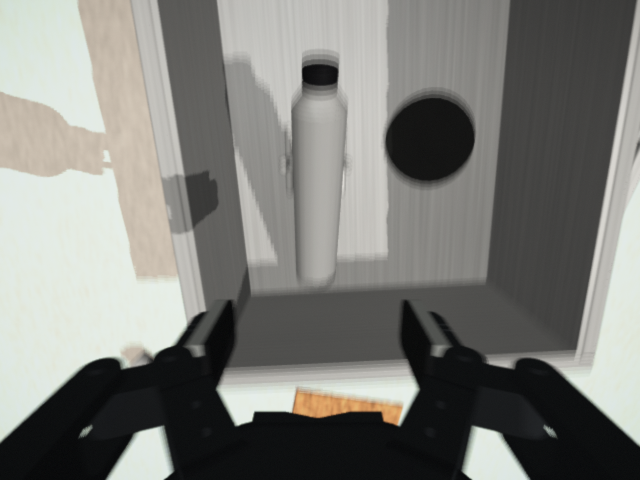

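The wrist view shows the bottle unmoved: cap at (320,75), foot at (317,280), pad at (430,138). The pads sat too high and slipped off over it, so I'll grasp about 10 mm deeper.

Emit:
{"method": "jog_arm", "body": {
  "increments": "40 1 0 0 0 0 -1; 40 1 0 0 0 0 -1; 0 0 35 0 0 0 -1; 0 0 35 0 0 0 -1; 0 0 35 0 0 0 -1"
}}

```text
t: 15.55
ee_pos: [0.4743, 0.036, 0.0906]
eef_rot: [3.141, -0.0, 1.609]
ft_force: [0.4, -1.0, -0.2]
width: 0.0854
grasp_force: 0.0
```

Emit:
{"method": "jog_arm", "body": {
  "increments": "0 0 20 0 0 0 -1; 0 0 0 0 0 0 -1; 0 0 0 0 0 0 -1"
}}

```text
t: 15.85
ee_pos: [0.4742, 0.035, 0.0716]
eef_rot: [-3.14, -0.0, 1.608]
ft_force: [0.4, -0.9, 1.2]
width: 0.0853
grasp_force: 0.0
```

Emit:
{"method": "jog_arm", "body": {
  "increments": "-4 0 10 0 0 0 -1; 0 0 5 0 0 0 -1; 0 0 0 0 0 0 -1; 0 0 0 0 0 0 -1"
}}

```text
t: 16.25
ee_pos: [0.475, 0.0301, 0.0568]
eef_rot: [3.141, 0.0, 1.606]
ft_force: [-0.3, 0.8, -0.0]
width: 0.0854
grasp_force: 0.0
```

Emit:
{"method": "jog_arm", "body": {
  "increments": "0 0 0 0 0 0 0.1; 0 0 0 0 0 0 0.1; 0 0 0 0 0 0 0.1; 0 0 0 0 0 0 0.1; 0 0 0 0 0 0 0.1"
}}

```text
t: 16.75
ee_pos: [0.4746, 0.0301, 0.0567]
eef_rot: [-3.141, 0.0, 1.607]
ft_force: [-1.4, -0.1, 2.8]
width: 0.0389
grasp_force: 11.8
```

Emit:
{"method": "jog_arm", "body": {
  "increments": "0 0 0 0 0 0 0.4; 0 0 0 0 0 0 0.4; 0 0 0 0 0 0 1; 0 0 0 0 0 0 1"
}}

```text
t: 17.15
ee_pos: [0.4745, 0.03, 0.0566]
eef_rot: [-3.141, 0.0, 1.607]
ft_force: [-2.1, -1.8, 4.7]
width: 0.0326
grasp_force: 106.0
```

Emit:
{"method": "jog_arm", "body": {
  "increments": "0 0 0 0 0 0 1; 0 0 0 0 0 0 1; 0 0 -5 0 0 0 1; 0 0 -10 0 0 0 1; 0 0 0 0 0 0 1"
}}

```text
t: 17.65
ee_pos: [0.4762, 0.0303, 0.0728]
eef_rot: [3.139, 0.0, 1.607]
ft_force: [0.5, 0.8, -3.1]
width: 0.0326
grasp_force: 106.2
```

Run:
```python
from h import *
f,C=look("side",["bottle"],"i.png")
s=state();print(s['width'],s['grasp_force'],s['ft_force'])
cv2.imwrite("pics/i2.png",cv2.resize(f["image"][150:350,220:430,::-1],None,fx=3,fy=3)[:600,:800])
P=cloud(f,C);P=P[(P[:,0]>.44)&(P[:,0]<.51)&(P[:,2]>.03)&(P[:,2]<.16)]
for y in (.04,.06,.08,.09):
    r=P[np.abs(P[:,1]-y)<.004]
    if len(r)>5: print(round(y,2),len(r),np.round(np.percentile(r[:,2],[50,98]),4))
```

```text
17.65 [0.4762 0.0303 0.0728] [3.139 0.    1.607] [-0.082  0.345  1.912  0.     0.882 -0.118]
bottle [([0.271, -0.2234, 0.0135], 0.79), ([0.4779, -0.1012, 0.0341], 0.55)]
0.03306067204563763 106.13303661346436 [ 0.30565192  0.67170156 -4.12583874]
0.04 297 [0.1375 0.1593]
0.06 117 [0.1233 0.1302]
0.08 86 [0.1316 0.137 ]
0.09 50 [0.1205 0.1273]
```

View pics/i2.png

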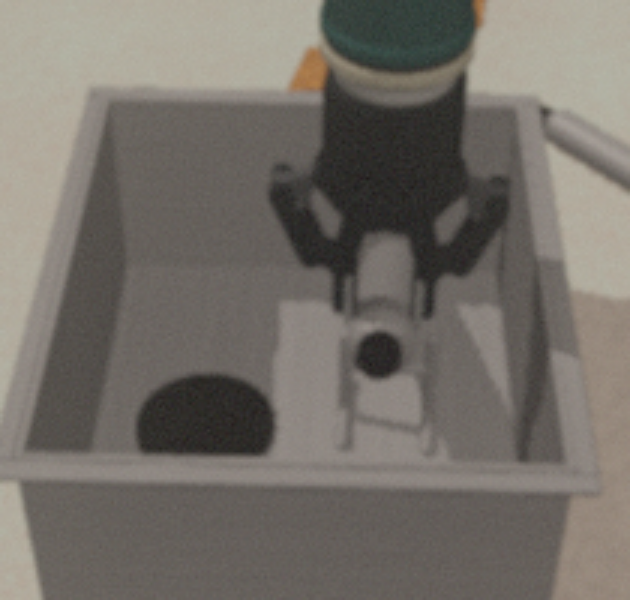

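The view shows the bottle gripped near its shoulder, cap at (380,355) in the crop, and lifted off the cross bar. I'll lift it more and begin tipping.

Emit:
{"method": "jog_arm", "body": {
  "increments": "0 0 -20 0 0 0 1; 0 0 -20 0 0 0 1; 0 0 -20 0 0 0 1; 0 0 0 0 0 0 1"
}}

```text
t: 18.15
ee_pos: [0.477, 0.0301, 0.1336]
eef_rot: [3.137, 0.001, 1.607]
ft_force: [0.8, 0.1, -4.5]
width: 0.0329
grasp_force: 106.7
```

Emit:
{"method": "jog_arm", "body": {
  "increments": "0 0 0 0 0.1 0 1; 0 0 0 0 0.1 0 1; 0 0 0 0 0.1 0 1; 0 0 0 0 0 0 1"
}}

```text
t: 18.55
ee_pos: [0.4748, 0.0278, 0.1299]
eef_rot: [-3.14, -0.301, 1.602]
ft_force: [0.2, -0.8, -4.2]
width: 0.0323
grasp_force: 106.2
```

Run:
```python
from h import *
f,C=look("side",["bottle"])
f,C=look("top",["bottle"])
```

```text
18.55 [0.4748 0.0278 0.1299] [-3.14  -0.301  1.602] [-0.333  0.302  1.848  0.312  1.124 -0.519]
bottle [([0.4768, -0.087, 0.0539], 0.89), ([0.4733, 0.0089, 0.0015], 0.6)]
18.65 [0.4741 0.0294 0.1304] [-3.139 -0.299  1.604] [-0.328  0.3    1.848  0.309  1.124 -0.514]
bottle [([0.2638, -0.2239, 0.0172], 0.91), ([0.4716, -0.0903, 0.0565], 0.65)]
```

Emit:
{"method": "jog_arm", "body": {
  "increments": "9 0 -12 0 0.104 0 1; 11 0 -11 0 0.104 0 1; 12 0 -10 0 0.104 0 1; 13 0 -9 0 0.104 0 1; 0 0 0 0 0 0 1"
}}

```text
t: 19.25
ee_pos: [0.4745, 0.0513, 0.1889]
eef_rot: [-3.14, -0.715, 1.605]
ft_force: [0.3, -0.8, -3.7]
width: 0.0326
grasp_force: 106.8
```

Run:
```python
from h import *
f,C=look("side",["bottle"])
```

```text
19.25 [0.4745 0.0513 0.1889] [-3.14  -0.715  1.605] [-0.549  0.385  1.781  0.583  1.447 -0.801]
bottle [([0.2699, -0.2225, 0.0156], 0.88), ([0.4749, -0.0258, 0.0705], 0.82)]
```

Emit:
{"method": "jog_arm", "body": {
  "increments": "14 0 -8 0 0.104 0 1; 15 0 -7 0 0.104 0 1; 15 0 -6 0 0.104 0 1; 15 0 -6 0 0.104 0 1; 0 0 0 0 0 0 1"
}}

```text
t: 19.85
ee_pos: [0.4732, 0.0697, 0.2506]
eef_rot: [-3.135, -1.131, 1.601]
ft_force: [0.0, 0.5, -3.8]
width: 0.0322
grasp_force: 107.4
```

```bash
cat > ax.py <<'E'
from h import *
# fit bottle's axis from visible cylinder: left/right edges per height slice in side & silhouettes from cloud
from scipy.optimize import least_squares
def axis(cam,x0,zmin,zmax,pic=None):
    f,C=look(cam,["bottle","pad"],pic)
    P=cloud(f,C);g=state()['ee_pos']
    Q=P[(np.hypot(P[:,0]-x0[0],P[:,1]-x0[1])<.035)&(P[:,2]>zmin)&(P[:,2]<zmax)]
    zc=(zmin+zmax)/2
    r=lambda p:np.hypot(Q[:,0]-p[0]-p[2]*(Q[:,2]-zc),Q[:,1]-p[1]-p[3]*(Q[:,2]-zc))-.021
    s=least_squares(r,[x0[0],x0[1],0,0],loss='soft_l1',f_scale=.002)
    print(cam,len(Q),"axis at z",zc,np.round(s.x[:2],4),"tilt",np.round(s.x[2:],3),"res",np.median(abs(s.fun)))
E
python3 - <<'E'
from ax import *
axis("side",(.475,.055),.13,.20,"j.png")
axis("top",(.475,.055),.13,.20)
E
```

```text
19.85 [0.4732 0.0697 0.2506] [-3.135 -1.131  1.601] [-0.671  0.535  1.746  0.771  1.74  -0.944]
bottle [([0.2673, -0.2237, 0.0126], 0.91), ([0.4713, 0.0406, 0.1126], 0.74)]
pad [([0.5923, 0.0327, -0.0001], 0.9), ([0.5266, 0.342, -0.0003], 0.64)]
side 747 axis at z 0.165 [0.4732 0.0427] tilt [0.014 0.033] res 0.0004923227380051361
20.0 [0.4732 0.07   0.2514] [-3.14  -1.127  1.607] [-0.67   0.532  1.746  0.77   1.739 -0.944]
bottle [([0.8045, -0.0126, -0.0062], 0.63)]
pad [([0.805, -0.0112, -0.0053], 0.46)]
top 0 axis at z 0.165 [0.475 0.055] tilt [0. 0.] res nan
  return _methods._mean(a, axis=axis, dtype=dtype,
  ret = ret.dtype.type(ret / rcount)
```

View pics/j.png

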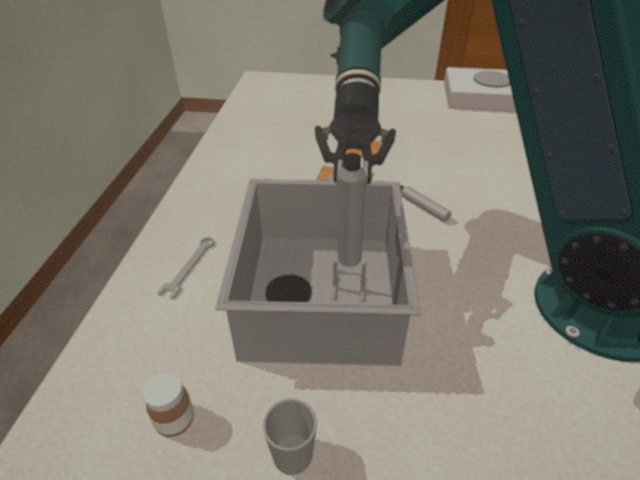

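The side view shows the bottle hanging nearly upright, cap (352,158) and foot (350,262), above the rest. The pad is at (288,290). I'll carry it over the pad.

Emit:
{"method": "jog_arm", "body": {
  "increments": "-1.5 29 -3 0 0.033 0 1; -1.5 29 -3 0 0 0 1; -1.5 29 -3 0 0 0 1; -1.5 28 -3 0 0 0 1; 0 0 0 0 0 0 1"
}}

```text
t: 20.65
ee_pos: [0.592, 0.0601, 0.2511]
eef_rot: [3.132, -1.161, 1.615]
ft_force: [-0.3, -0.2, -4.5]
width: 0.0326
grasp_force: 108.1
```

Run:
```python
from ax import *
axis("side",(.588,.037),.13,.20)
f,C=look("side",["rest"])
P=cloud(f,C)
print(np.median(f["image"][290,285:292],0))
m=(f["image"].max(2)<45)
Q=cloud(f,C,m);Q=Q[(np.hypot(Q[:,0]-.588,Q[:,1]-.036)<.06)&(Q[:,2]<.02)]
print("pad",len(Q),cv2.minEnclosingCircle((Q[:,:2]*1000).astype(np.float32)),Q.mean(0),np.percentile(Q,[2,98],axis=0))
```

```text
20.65 [0.592  0.0601 0.2511] [ 3.132 -1.161  1.615] [-0.579  0.668  1.489  0.877  1.793 -0.802]
bottle [([0.5909, 0.0313, 0.1122], 0.74), ([0.2711, -0.2269, 0.0183], 0.68)]
pad [([0.5923, 0.0376, -0.0008], 0.63)]
side 754 axis at z 0.165 [0.5926 0.0347] tilt [0.003 0.014] res 0.00048566709341672613
20.8 [0.5879 0.0607 0.2514] [-3.139 -1.164  1.606] [-0.581  0.666  1.496  0.875  1.795 -0.803]
rest [([0.4729, 0.0079, 0.002], 0.58)]
[47. 45. 43.]
pad 222 ((587.1642456054688, 36.71168518066406), 41.52586364746094) [0.58183507 0.03133364 0.00836405] [[ 0.55042408 -0.00104873  0.00608893]
 [ 0.62021075  0.05900321  0.01031352]]
```

Emit:
{"method": "jog_arm", "body": {
  "increments": "-21 0 9 0 0 0 1; -21 0 9 0 0 0 1; -21 0 9 0 0 0 1; -18 0 8 0 0.01 0 1; 0 0 0 0 0 0 1"
}}

```text
t: 21.4
ee_pos: [0.5872, 0.0606, 0.1611]
eef_rot: [-3.129, -1.176, 1.595]
ft_force: [0.1, 0.2, -4.1]
width: 0.0327
grasp_force: 108.2
```

Run:
```python
from ax import *
axis("side",(.588,.037),.05,.11,"k.png")
f,C=look("top",["bottle"])
```

```text
21.4 [0.5872 0.0606 0.1611] [-3.129 -1.176  1.595] [-0.585  0.792  1.53   0.858  1.702 -0.923]
bottle [([0.5836, 0.0387, 0.0212], 0.79), ([0.2707, -0.2238, 0.0137], 0.77)]
pad [([0.5908, 0.0364, 0.0018], 0.82), ([0.5263, -0.3517, 0.0043], 0.53)]
side 532 axis at z 0.08 [0.587  0.0367] tilt [ 0.016 -0.006] res 0.00048375179840682257
21.55 [0.5888 0.0602 0.1642] [ 3.14  -1.175  1.608] [-0.584  0.788  1.527  0.86   1.704 -0.922]
bottle [([0.2695, -0.2244, 0.0155], 0.75)]
```

View pics/k.png

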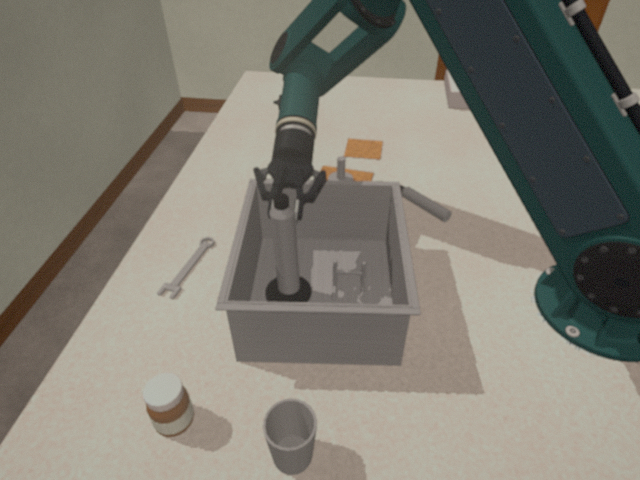

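The bottle is upright just above the pad, its foot at about (288,292). I'll lower it slowly.

Emit:
{"method": "jog_arm", "body": {
  "increments": "-5 0 2 0 0 0 1; -3 0 1 0 0 0 1; -2 0 1 0 0 0 1; 0 0 0 0 0 0 1; 0 0 0 0 0 0 1"
}}

```text
t: 22.15
ee_pos: [0.5888, 0.0602, 0.1524]
eef_rot: [-3.141, -1.175, 1.606]
ft_force: [-0.1, 1.2, -3.9]
width: 0.0329
grasp_force: 108.1
```

Emit:
{"method": "jog_arm", "body": {
  "increments": "-2 0 1 0 0 0 1; 0 0 0 0 0 0 1; 0 0 0 0 0 0 1"
}}

```text
t: 22.45
ee_pos: [0.5888, 0.0603, 0.1501]
eef_rot: [-3.141, -1.175, 1.606]
ft_force: [-0.2, -0.7, -3.6]
width: 0.0323
grasp_force: 108.1
```

Emit:
{"method": "jog_arm", "body": {
  "increments": "-1 0 0.4 0 0 0 1; 0 0 0 0 0 0 1; 0 0 0 0 0 0 1"
}}

```text
t: 22.75
ee_pos: [0.5888, 0.0603, 0.1491]
eef_rot: [-3.141, -1.175, 1.607]
ft_force: [0.0, -0.0, -3.7]
width: 0.0323
grasp_force: 108.1
```

Run:
```python
from ax import *
axis("side",(.588,.037),.04,.11)
f,C=look("side",[]);P=cloud(f,C)
q=P[np.hypot(P[:,0]-.588,P[:,1]-.037)<.016];print("cap top",np.percentile(q[:,2],[50,90,97,99.5]))
```

```text
22.75 [0.5888 0.0603 0.1491] [-3.141 -1.175  1.607] [-0.584  0.81   1.529  0.858  1.689 -0.94 ]
bottle [([0.5859, 0.0365, 0.0105], 0.98), ([0.2685, -0.2217, 0.0178], 0.86)]
pad [([0.5915, 0.0353, 0.0029], 0.78)]
side 621 axis at z 0.075 [0.5891 0.0361] tilt [ 0.01  -0.003] res 0.0004894926074795296
22.9 [0.5888 0.0602 0.1491] [ 3.142 -1.175  1.607] [-0.584  0.809  1.529  0.858  1.689 -0.94 ]
cap top [0.21034339 0.21961255 0.22047111 0.22106649]
```

Emit:
{"method": "jog_arm", "body": {
  "increments": "-1 0 0.4 0 0 0 1; 0 0 0 0 0 0 1; 0 0 0 0 0 0 1"
}}

```text
t: 23.25
ee_pos: [0.5888, 0.0603, 0.1482]
eef_rot: [3.141, -1.175, 1.607]
ft_force: [0.1, 0.2, -2.4]
width: 0.0323
grasp_force: 108.1
```

Emit:
{"method": "jog_arm", "body": {
  "increments": "-1 0 0.4 0 0 0 1; 0 0 0 0 0 0 1; 0 0 0 0 0 0 1"
}}

```text
t: 23.55
ee_pos: [0.5888, 0.0605, 0.1481]
eef_rot: [3.14, -1.177, 1.608]
ft_force: [-1.3, -0.4, 5.3]
width: 0.0324
grasp_force: 108.5
```

Emit:
{"method": "jog_arm", "body": {
  "increments": "0 0 0 0 0 0 -0.1; 0 0 0 0 0 0 -0.3; 0 0 0 0 0 0 -1; 0 0 0 0 0 0 -1; 0 0 0 0 0 0 -1"
}}

```text
t: 24.05
ee_pos: [0.5888, 0.0602, 0.1468]
eef_rot: [-3.141, -1.175, 1.606]
ft_force: [-0.4, 0.2, 0.4]
width: 0.0853
grasp_force: 0.0
```

Run:
```python
from ax import *
axis("side",(.588,.037),.04,.11)
s=state();print(s['width'],s['ft_force'])
```

```text
24.05 [0.5888 0.0602 0.1468] [-3.141 -1.175  1.606] [-0.584  0.813  1.529  0.857  1.686 -0.943]
bottle [([0.2707, -0.2247, 0.0146], 0.97), ([0.586, 0.0334, 0.0085], 0.82)]
pad [([0.5897, 0.0348, -0.0025], 0.56)]
side 609 axis at z 0.075 [0.5879 0.0367] tilt [-0.005  0.008] res 0.0005593966668115888
0.08513193169699826 [-0.1688772   0.44916588 -0.19150633]
```

Standing free. I'll retreat along the tool axis, backwards and up.

Emit:
{"method": "jog_arm", "body": {
  "increments": "0 0 -15 0 0 0 -1; 0 0 -20 0 0 0 -1; 0 0 -25 0 0 0 -1; 0 0 -25 0 0 0 -1; 0 0 0 0 0 0 -1"
}}

```text
t: 24.7
ee_pos: [0.5931, -0.0223, 0.1807]
eef_rot: [3.133, -1.172, 1.612]
ft_force: [0.6, -0.6, 0.6]
width: 0.0855
grasp_force: 0.0
```

Emit:
{"method": "jog_arm", "body": {
  "increments": "25 0 -15 0 0 0 -1; 25 0 -15 0 0 0 -1; 25 0 -15 0 0 0 -1; 0 0 0 0 0 0 -1; 0 0 0 0 0 0 -1"
}}

```text
t: 25.2
ee_pos: [0.5921, -0.0309, 0.2664]
eef_rot: [3.14, -1.174, 1.609]
ft_force: [0.1, -0.7, -0.0]
width: 0.0852
grasp_force: 0.0
```

Run:
```python
from ax import *
axis("side",(.588,.037),.04,.11,"l.png")
f,C=look("top",["plug","beaker","jar","wrench","bottle"])
s=state();print(s['width'],s['ft_force'])
```

```text
25.2 [ 0.5921 -0.0309  0.2664] [ 3.14  -1.174  1.609] [-0.686  0.711  1.358  0.832  1.929 -0.79 ]
bottle [([0.2697, -0.2225, 0.0207], 0.78), ([0.5875, 0.0375, 0.0077], 0.76)]
pad [([0.5919, 0.0351, -0.0023], 0.58)]
side 613 axis at z 0.075 [0.5883 0.0362] tilt [-0.001  0.   ] res 0.0005534904031966222
25.35 [ 0.5916 -0.0303  0.2653] [-3.136 -1.176  1.602] [-0.685  0.713  1.36   0.832  1.929 -0.79 ]
plug []
beaker [([0.5235, 0.3386, -0.0009], 0.7)]
jar [([0.7142, 0.311, 0.0007], 0.92)]
wrench [([0.802, -0.0118, -0.0033], 0.73)]
bottle [([0.5845, 0.0341, 0.0099], 0.83), ([0.2656, -0.2248, 0.016], 0.55)]
0.08526951523931127 [-0.24786377 -0.59166689  0.68009555]
```

View pics/l.png

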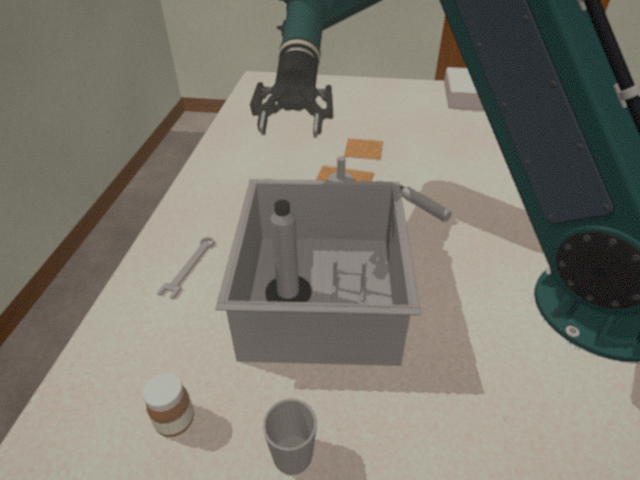

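The bottle stands upright on the pad, cap at (283,207) and foot at (288,292). The plug stands stem up on the mat at (341,168), the gripper is clear of everything, and the bystanders have not moved.

```bash
python3 -c "
from workcell import *
print(job_done())"
```

```text
the job is handed in; nothing more can be done
None
```

The job is handed in, with no verdict returned: in the last look, the plug stood stem up on the larger cork mat, the bottle stood upright and free near the middle of the rubber pad, and the beaker, wrench and jar were where they started; the first grasp on the bottle slipped off without moving it.

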